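Weigh down the jar cradle and open the push-and-turn pill jar

ROBOT

A 6-joint arm with a two-finger parallel gripper is mounted at the origin on the work surface. World frame = base frame: x ahead of the robot, y to its left, z up, the work surface at z = 0. Lengths are in m, angles in degrees, forces in N, time in s.
With the tool pointing down it reaches from about 0.25 to 0.725 m from the base axis. Payload 9.7 kg.
Tool frame: the origin (TCP) lies at the very end of the fingers, on their centre line; the grasp point (between the pads) lies 19 mm behind it (bot.grip_point_offset is the z of the grasp point in the tool frame, in m); z points along the fingers, x is the direction in which the jaws open and shut, and the axes are right-handed (so a half turn about z gives the same grasp; the last joint's range is limited). The gripper opens to 85 mm and grips with 20 to 120 N. Pads are 22 mm wide; open, the fingers measure 114 mm over their backs; the gripper's body (76 mm by 85 mm) begins 54 mm behind the grasp point. The pads swing forward as they close: fully open they stand 13 mm farther back than shut.
Start: joints at [73.396, 4.979, 10.078, 95.1, 0, 90], TCP at [0.157, 0.527, 0.199] pointing down, gripper open.
Joint ranges: [-179.16, 179.16], [-48.56, 103.87], [-65.8, 70.77], [-126.05, 130.52], [-82.76, 87.17], [-180, 180]. Speed limits (degrees/s): [127.2, 127.2, 147.25, 180, 180, 180].

INTERFACE

Orientations are given as [roll, pitch, yaw] about the fixed x, y, z axes, in that order (R = Rz(yaw) Ry(pitch) Rx(roll)).
In Python, from workcell import get_obs, viewer, job_done, bot gives the robot as it stands.
- The arm moves only by the shell command python3 -m handwheel 'ROWS' [FORCE]. ROWS is JSON, a list of rows, each a list of 5 numbers: the closure, from 0 (fully open) to 1 (shut), then the shift along the world's x, y, z in m, then the turn about the world's z in degrees. A call has 1 to 5 rows; each row is the pose to reach, as a shift and turn from the pose measured when the call began; what a row does not reach only later rows make up. A row lasts 1/10 s, in which the tool goes at most 50 mm and 8.59 degrees, less where a joint would pass 70% of its speed; a pose out of reach is approached as far as the arm can. A call with a gripper value outside its range is refused whole. The fingers move at their own pace and stop on an object; FORCE is the grip in N (left out, the last holds). Time passes only in rows, so rows that repeat a pose let the fingers close. It gives the time, the measured TCP pose, the force and the opening at its end, in the units of the state.
- get_obs(): the state, without advancing time (a new reading comes with each control period).
- viewer.camera(name): name is "side" or "top" or "wrist"; returns a dict with "color" (400x640x3 uint8, blue, green, red), "K" (3x3 intrinsics, pixels), "origin" and "orientation" of the camera in the world. Camera axes: x right, y down, z forward; pixel columns grow to the right and rows downward; lengths in m; the calibration is good to about 2 mm. A picture is of the moment at which its call begins. There is no depth.
- job_done(): hands the job in, once; it reports no verdict.
The state is a dict: "time": time; "q": joint angles; "qd": joint speeds; "joint_efforts": joint torques, N m; "ee_pos": TCP position; "tcp_rot": TCP orientation; "wrist_force": force on the tool from outside, world axes, zero at the start; "torque": the same for the moment, N m; "opening": finger opening in m.
Only numpy, scipy, OpenCV 4.12 (cv2) and the standard library are available. Lean on these libraries where they do the work, as an engineer would, in place of code of your own. Each camera call takes 0.05 s, during which the arm holds its last target.

TASK

Steady the pill jar's cradle by threading the two loose steel ballast rings down its post until they lie fully home, the wide ring first and the narrow ring on top of it. Then press the jar's safety cap down, twist it counter-clockwise (seen from above) while it is down until it is free, lift it a few centimetres straight up and finish still holding it in the gripper, level and still, right above the open jar with the rings left home. Leave the other things where they are.

Things in the scene. Friction and masses are not known exactly. Their poses are not given: they have to be found in the camera images.
- cradle: Fixed oak base plate 90 x 215 x 10 mm; origin at the centre of its underside, z up. The squat glass jar (54 mm diameter, shoulder 48 mm and neck rim 70 mm above the table, neck 34 mm wide; wooden collar 62 mm wide, 12 mm high round its foot) stands 67.5 mm from the middle on its own +y side, the steel post 67.5 mm from the middle on its -y side. None of these can move.
- post_foot (a point): Foot of the steel post, on its axis at the top face of the base plate, 10 mm above the table; axes as the cradle. The post is 16 mm in diameter and 46 mm tall, tapered over its top 7 mm.
- post_tip (a point): Tip of the post, 56 mm above the table.
- wide_ring: Loose steel ring lying flat: outer diameter 60 mm, hole 20 mm, 16 mm high, about 0.3 kg. Origin at the centre of its underside, z along its axis. It is told from the other ring by its larger diameter only.
- narrow_ring: Loose steel ring lying flat: outer diameter 44 mm, hole 20 mm, 16 mm high, about 0.15 kg. Origin at the centre of its underside, z along its axis.
- cap_seat (a point): Point on the jar's vertical axis where the underside of the locked cap lies, 58 mm above the table; axes as the cradle. Pushed down, the cap turns counter-clockwise seen from above (clockwise is blocked); it is free once turned over 50 degrees (60 to 80 is a good turn; it meets a stop near 135). Let up then, its spring raises it to its locked height and it lifts straight off.
- cap: White ribbed safety cap on the short jar: 54 mm outer diameter, 24 mm high, 40 g, a thin raised bar across its top along its x axis. Origin at the centre of its underside, z up. Locked, its top is 82 mm above the table and its x lies along the cradle's x with 6 degrees of play. Two neck lugs hold it: it can neither lift nor turn unless pushed down at least 5 mm; it bottoms at 8 mm.
- liner (a joint): Compression (m) of the sprung liner inside the cap: about 0 when locked or off the jar, 0.005 when just pressed enough to turn, 0.008 at the bottom. It resists with about 5 N at first and 11.5 N at the bottom.
- espresso_cup: Bystander: blue ceramic espresso cup 62 mm wide, 56 mm high, handle towards its own +y; origin under its centre.
- thermometer: Bystander: silver thermometer lying in a clear hard sleeve 135 x 24 x 16 mm, long along its x; origin under its middle.
- plain_jar: Bystander: taller glass jar with a plain steel lid, 60 mm diameter, 115 mm high; origin under its centre.
- dish: Bystander: small white dish 90 mm wide, 22 mm high; origin under its centre.
- spoon: Bystander: metal spoon 140 mm long, lying along its x; origin near its middle on the table.
- notebook: Bystander: grey notebook 150 x 105 x 14 mm; origin under its middle.

How it is judged (in metres and radians):
On the way, in this order (a step that is already met when the one before it is completed fails the run):
1. the wide ring lies fully home at the foot of the post (horizontal distance between wide_ring and post_foot below 0.005 m and z of wide_ring in the frame of post_foot below 0.003 m and angle between wide_ring's own z axis and vertical below 0.1 rad), for 0.2 s.
2. the narrow ring lies fully home on top of the wide one (all of step 1 and horizontal distance between narrow_ring and post_foot below 0.005 m and z of narrow_ring in the frame of wide_ring between 0.013 and 0.019 m and angle between narrow_ring's own z axis and vertical below 0.1 rad), for 0.2 s.
3. the cap is pressed down on the jar by the gripper (z of cap in the frame of cap_seat below -0.004 m and horizontal distance between cap and cap_seat below 0.006 m and contact force between the fingers and cap above 1 N), for 0.05 s.
4. the cap has been turned past its lugs while still on the jar (angle between the x axis of cap and the x axis of cradle, either way round above 0.75 rad and z of cap in the frame of cap_seat below 0.007 m and horizontal distance between cap and cap_seat below 0.006 m), for 0.05 s.
At the end, for the whole second after the job is handed in: Wide ring home at the post's foot, narrow ring on it (each within 3 mm in height, 5 mm of the axis), flat and let go; cap still in the fingers, 20 to 150 mm above its seat, within 25 mm of the jar's axis, within 0.25 rad of level, slower than 30 mm/s, clear of the jar (all of step 2 and z of cap in the frame of cap_seat between 0.02 and 0.15 m and horizontal distance between cap and cap_seat below 0.025 m and angle between cap's own z axis and vertical below 0.25 rad and linear speed of cap below 0.03 m/s and contact force between the fingers and cap above 1 N and contact force between cap and cradle below 0.1 N and contact force between the fingers and wide_ring below 0.1 N and contact force between the fingers and narrow_ring below 0.1 N); the arm keeps its last pose, push and grip.
It fails at once if a bystander (cup, thermometer, plain jar, dish, spoon, notebook) is displaced by more than 30 mm (distance of any of espresso_cup, thermometer, plain_jar, dish, spoon, notebook from where it was at the start of the episode above 0.03 m).
It also fails if it takes over 70 s, if anything falls off the work surface, if the arm or the gripper's body presses on something with over 40 N, if the wrist force passes 120 N, or if a joint passes its speed limit or range.

## Working session

There is one attempt and no reset: what is moved stays moved. The work goes in short steps, Python scripts to look and compute and a shell command to move; the robot and the scene stay as the last step left them, time stands still between calls to the robot, and variables do not carry over. Pictures are saved under pics/ and viewed, and the job is handed in when it is done.

```bash
mkdir -p pics; ls
cat > h.py <<'E'
import numpy as np, cv2
from workcell import get_obs, viewer, job_done, bot
def snap(n,f):
    c=viewer.camera(n); cv2.imwrite('pics/'+f,c['color']); 
    import pickle; pickle.dump(c,open('pics/'+f+'.pkl','wb')); return c
def load(f):
    import pickle; return pickle.load(open('pics/'+f+'.pkl','rb'))
def Rm(c):
    o=np.array(c['orientation'],float)
    if o.shape==(3,3): return o
    from scipy.spatial.transform import Rotation as R
    return R.from_euler('xyz',o,degrees=True).as_matrix()
def ray(c,u,v,z):
    d=Rm(c)@np.linalg.inv(c['K'])@np.array([u,v,1.]); o=np.array(c['origin']); return o+d*(z-o[2])/d[2]
def proj(c,p):
    x=np.array(c['K'])@(Rm(c).T@(np.array(p)-np.array(c['origin']))); return x[:2]/x[2]
E
python3 - <<'E'
from h import *
for n in ['side','top','wrist']:
    c=snap(n,n+'0.png'); print(n,c['K'],c['origin'],c['orientation'])
print(get_obs(), bot.grip_point_offset)
E
```

```text
pics
side [[505.46302155   0.         324.40106978]
 [  0.         505.46302155 200.65958477]
 [  0.           0.           1.        ]] [ 0.44187749 -0.9393341   1.18222162] [-1.39600985e+02  8.17945540e-02 -1.00677068e+01]
top [[440.23523354   0.         319.54971109]
 [  0.         440.23523354 204.53060821]
 [  0.           0.           1.        ]] [ 0.43579206 -0.01034496  1.29814771] [-1.72917553e+02  1.25907386e-01 -9.02557172e+01]
wrist [[296.49894441   0.         316.59181531]
 [  0.         296.49894441 200.17344714]
 [  0.           0.           1.        ]] [0.09080696 0.54730552 0.37309651] [1.64007876e+02 8.58950901e-02 7.34452759e+01]
{'time': 0.15, 'q': array([7.33982023e+01, 5.00361644e+00, 1.00448115e+01, 9.51004740e+01,
       1.85255272e-03, 9.00010787e+01]), 'qd': array([ 0.05897149, -0.14130985,  0.02651237,  0.08746767,  0.10371105,
        0.04798541]), 'joint_efforts': array([-1.49478692e-03, -5.20761323e+01,  4.65044296e+01,  1.39349708e-02,
       -7.05707407e-05,  1.47596205e-05]), 'ee_pos': array([0.15707364, 0.52686857, 0.19864767]), 'tcp_rot': array([-1.79998149e+02,  5.92789809e-02,  7.33971236e+01]), 'wrist_force': array([-0.71652339,  0.42432899,  0.10963497]), 'torque': array([-0.00687567,  0.01704017, -0.05122167]), 'opening': 0.08534772550085365} -0.0187
```

View pics/top0.png

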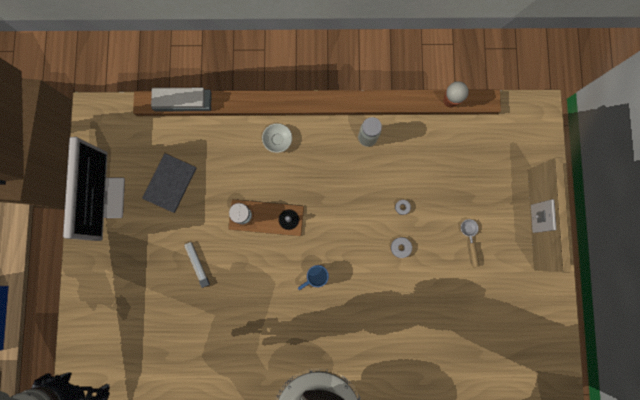

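View pics/side0.png

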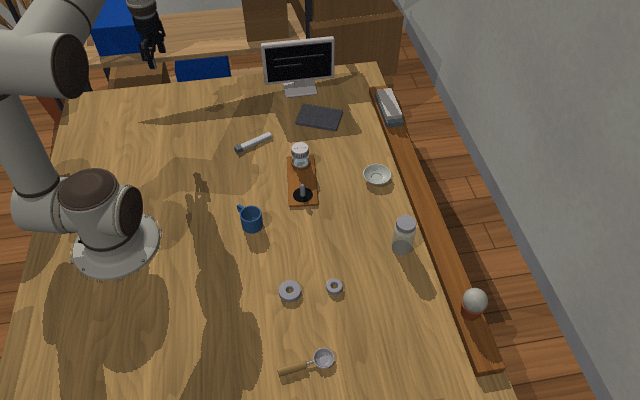

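View pics/wrist0.png

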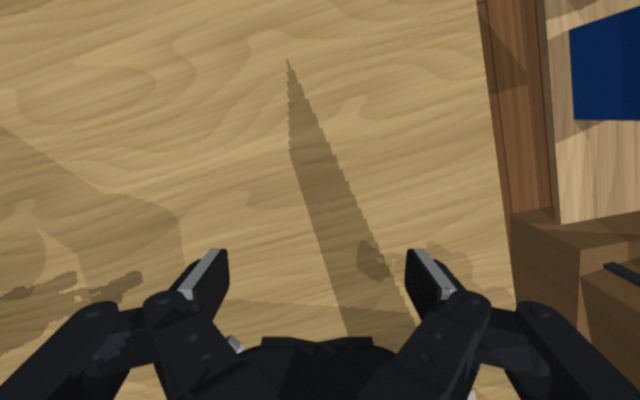

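The top view shows the cradle at about (267,217), with the cap at (240,213) and the post at (289,219). The wide ring is near (402,247) and the narrow ring near (403,206). I'll enlarge these next.

Run:
```python
from h import *
c=load('top0.png')['color']
a=cv2.resize(c[190:250,220:320],None,fx=8,fy=8,interpolation=cv2.INTER_CUBIC)[:480,:800]
cv2.imwrite('pics/topA.png',a)
b=cv2.resize(c[190:265,375:455],None,fx=8,fy=8,interpolation=cv2.INTER_CUBIC)
cv2.imwrite('pics/topB.png',b)
c=load('side0.png')['color']
cv2.imwrite('pics/sideA.png',cv2.resize(c[135:215,270:335],None,fx=7,fy=7,interpolation=cv2.INTER_CUBIC))
cv2.imwrite('pics/sideB.png',cv2.resize(c[265:315,265:355],None,fx=8,fy=8,interpolation=cv2.INTER_CUBIC))
```

```text
(no output)
```

View pics/topA.png

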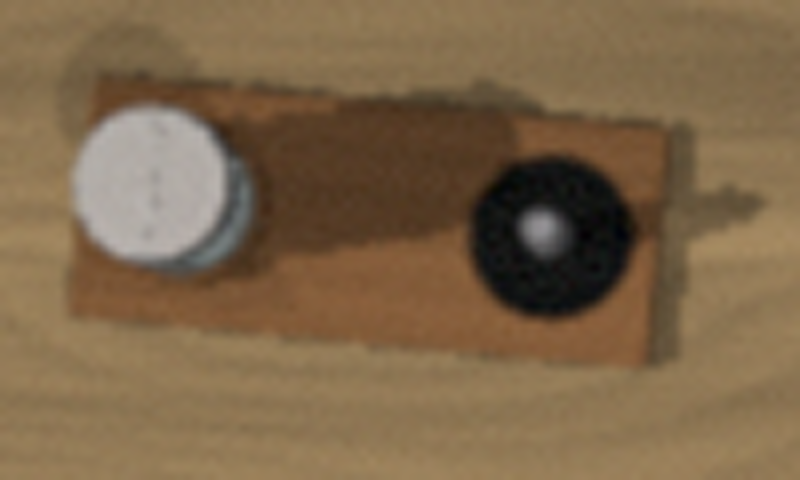

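View pics/topB.png

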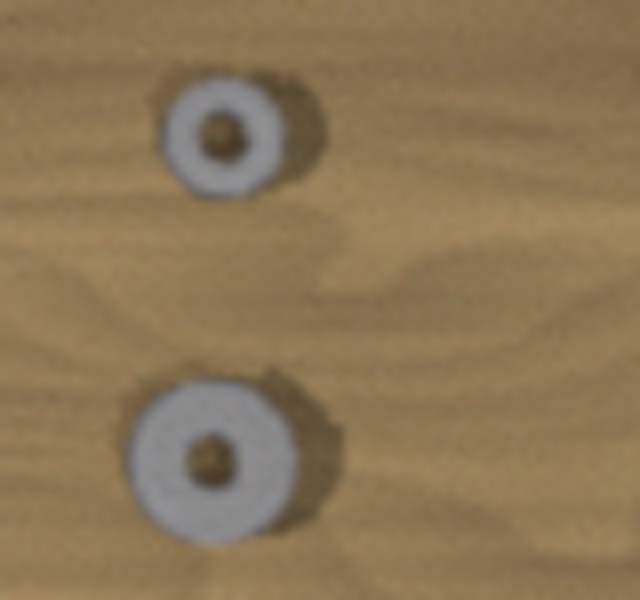

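View pics/sideA.png

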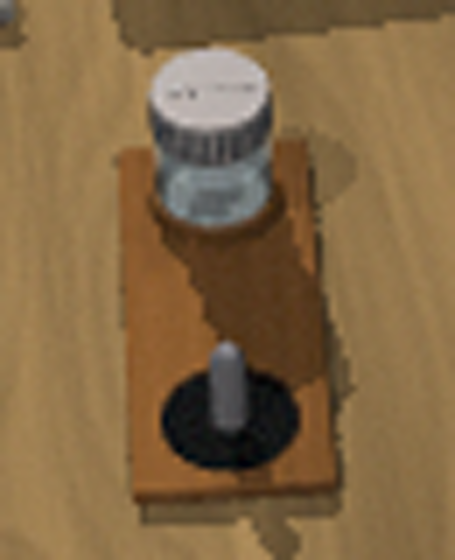

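View pics/sideB.png

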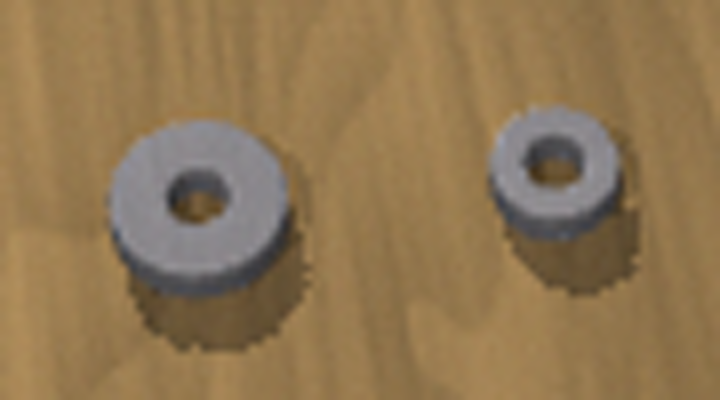

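Run:
```python
from h import *
t=load('top0.png'); s=load('side0.png')
def P(c,u,v,u0,v0,k,z,n): print(n,np.round(ray(c,(u+.5)/k-.5+u0,(v+.5)/k-.5+v0,z),4))
for u,v,z,n in [(152,184,.082,'cap'),(551,236,.01,'disk'),(543,229,.055,'tip'),(97,75,.01,'c1'),(667,125,.01,'c2'),(648,365,.01,'c3'),(70,315,.01,'c4')]: P(t,u,v,220,190,8,z,n)
for u,v,z,n in [(224,137,.016,'narrow'),(212,461,.016,'wide')]: P(t,u,v,375,190,8,z,n)
for u,v,z,n in [(210,87,.082,'cap'),(229,418,.01,'disk'),(226,343,.056,'tip')]: P(s,u,v,270,135,7,z,n)
for u,v,z,n in [(556,162,.016,'narrow'),(199,198,.016,'wide')]: P(s,u,v,265,265,8,z,n)
```

```text
cap [0.5655 0.2168 0.082 ]
disk [0.5533 0.0833 0.01  ]
tip [0.5517 0.0829 0.055 ]
c1 [0.6137 0.2513 0.01  ]
c2 [0.5941 0.0408 0.01  ]
c3 [0.5058 0.0477 0.01  ]
c4 [0.5251 0.2594 0.01  ]
narrow [ 0.5876 -0.2516  0.016 ]
wide [ 0.4694 -0.244   0.016 ]
cap [0.5659 0.2146 0.082 ]
disk [0.5521 0.0806 0.01  ]
tip [0.5528 0.0832 0.056 ]
narrow [ 0.5877 -0.2551  0.016 ]
wide [ 0.4693 -0.2478  0.016 ]
```

```bash
python3 -m handwheel '[[0,0.018,-0.045,0,3],[0,0.037,-0.092,0,6],[0,0.056,-0.138,0,9],[0,0.075,-0.185,0,12],[0,0.093,-0.231,0,15]]' 60; python3 -m handwheel '[[0,0.018,-0.045,0,0],[0,0.037,-0.092,0,0],[0,0.056,-0.138,0,0],[0,0.075,-0.185,0,0],[0,0.093,-0.231,0,0]]'; python3 -c "
from h import *
o=get_obs();print(o['q'],o['ee_pos'],o['tcp_rot'],o['time'])"
```

```text
time: 0.65
ee_pos: [0.25, 0.2946, 0.1984]
tcp_rot: [180.0, 0.1, 88.6]
wrist_force: [1.8, 0.4, -0.6]
opening: 0.0852
time: 1.15
ee_pos: [0.3429, 0.0623, 0.1985]
tcp_rot: [179.9, 0.0, 88.6]
wrist_force: [2.1, 0.7, -0.4]
opening: 0.0854
[ 1.03520056e+01 -2.23658988e+01 -1.39753737e+01  9.83411788e+01
 -5.93340396e-02  1.17697474e+01] [0.34290615 0.06230437 0.19851395] [1.79939588e+02 4.80209012e-02 8.85822073e+01] 1.15
```

```bash
python3 -m handwheel '[[0,0.018,-0.044,0,0],[0,0.036,-0.088,0,0],[0,0.054,-0.132,0,0],[0,0.072,-0.176,0,0],[0,0.090,-0.220,0,0]]' >/dev/null;  python3 -m handwheel '[[0,0.018,-0.044,-0.01,0],[0,0.036,-0.088,-0.02,0],[0,0.036,-0.088,-0.02,0],[0,0.036,-0.088,-0.02,0]]'; python3 -c "
from h import *
c=snap('wrist','w1.png');o=get_obs();print(o['q'],o['ee_pos'],o['tcp_rot'],o['time'],o['wrist_force']);print(c['origin'],c['orientation']);
print(proj(c,(.4694,-.246,.016)),proj(c,(.5877,-.2535,.016)))"
```

```text
time: 2.05
ee_pos: [0.4686, -0.2484, 0.1772]
tcp_rot: [-179.9, -0.0, 88.4]
wrist_force: [0.4, 0.7, -0.0]
opening: 0.0854
[-2.78541800e+01  1.82487252e+00  4.43255711e+00  9.25926320e+01
  2.62305584e-03 -2.63609484e+01] [ 0.46870639 -0.24767113  0.1781534 ] [1.79985348e+02 4.33341774e-03 8.85067683e+01] 2.1 [-0.38386882 -0.5525987  -0.00154702]
[ 0.39957364 -0.24636831  0.35182144] [ 1.64075198e+02 -2.25072107e-02  8.84872565e+01]
[318.39431961 178.4809644 ] [314.77544366 270.52864212]
```

View pics/w1.png

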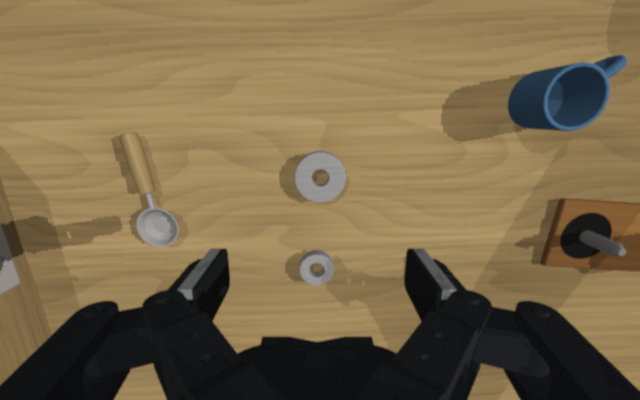

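The wrist view shows the wide ring at about (320,177) and the narrow ring at about (317,268). Both sit within 3 px of where the top and side estimates put them. I'll measure them in an enlarged crop.

```bash
python3 -c "
from h import *
c=load('w1.png');cv2.imwrite('pics/w1c.png',cv2.resize(c['color'][145:295,280:360],None,fx=4,fy=4,interpolation=cv2.INTER_CUBIC))"
```

```text
(no output)
```

View pics/w1c.png

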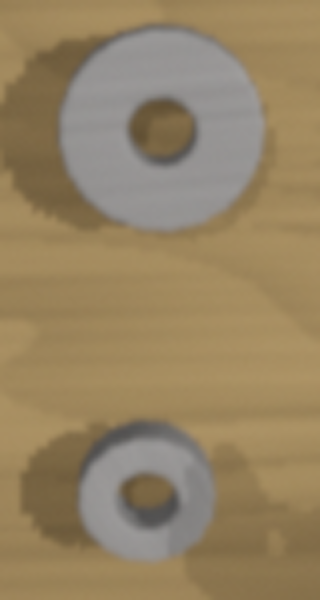

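```bash
python3 -c "
from h import *
c=load('w1.png')
for u,v in [(162,128),(147,499)]: print(ray(c,(u+.5)/4-.5+280,(v+.5)/4-.5+145,.016))
for u in (60,265):print(ray(c,(u+.5)/4-.5+280,(128+.5)/4-.5+145,.016))
"
```

```text
[ 0.46727602 -0.24395356  0.016     ]
[ 0.58613061 -0.25143672  0.016     ]
[ 0.4664984  -0.27331154  0.016     ]
[ 0.46806132 -0.21430572  0.016     ]
```

```bash
python3 -m handwheel '[[0,0,0.003,-0.04,1],[0,0,0.003,-0.08,1],[0,0,0.003,-0.12,1],[0,0,0.003,-0.15,1],[0,0,0.003,-0.165,1]]' 20;  python3 -m handwheel '[[0,0,0,-0.009,0],[0,0,0,-0.009,0],[1,0,0,-0.009,0],[1,0,0,-0.009,0],[1,0,0,-0.009,0]]'; python3 -m handwheel '[[1,0,0,0,0],[1,0,0,0,0],[1,0,0,0,0]]'; python3 -c "
from h import *
c=snap('wrist','w2.png')"
```

```text
time: 2.6
ee_pos: [0.4676, -0.2428, 0.0115]
tcp_rot: [-179.9, -0.0, 89.6]
wrist_force: [0.4, -0.2, 0.3]
opening: 0.0855
time: 3.1
ee_pos: [0.4683, -0.2432, 0.0036]
tcp_rot: [180.0, -0.0, 89.6]
wrist_force: [-0.4, 0.8, -0.1]
opening: 0.0442
time: 3.4
ee_pos: [0.4684, -0.2433, 0.0038]
tcp_rot: [180.0, 0.0, 89.6]
wrist_force: [-0.5, -0.8, -0.2]
opening: 0.0
```

View pics/w2.png

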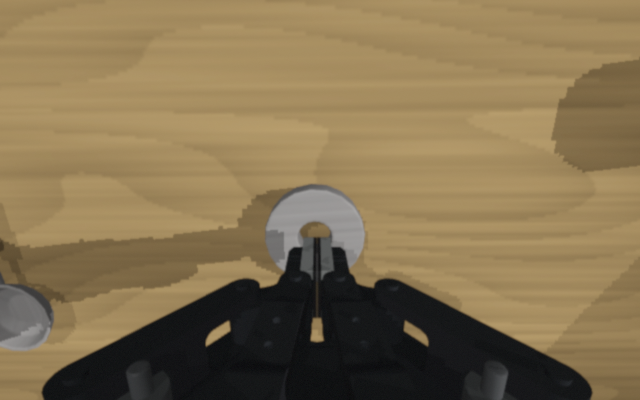

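```bash
python3 -c "
from h import *
c=load('w2.png');cv2.imwrite('pics/w2c.png',cv2.resize(c['color'][170:320,240:400],None,fx=4,fy=4,interpolation=cv2.INTER_CUBIC))
print(c['origin'],c['orientation'])
print(proj(c,(.468,-.244,.016)),proj(c,(.4684,-.2433,.0038)),proj(c,(.4684,-.2433,.016)))
print(ray(c,317,228,.016))
snap('side','s2.png');c=load('s2.png');cv2.imwrite('pics/s2c.png',cv2.resize(c['color'][200:350,200:360],None,fx=4,fy=4,interpolation=cv2.INTER_CUBIC))
"
```

```text
[ 0.39902461 -0.24250677  0.17830686] [1.63986454e+02 1.04846840e-02 8.96453397e+01]
[314.83600619 236.64611232] [316.06529241 229.59974612] [316.0262611  237.26726986]
[ 0.4625506 -0.2426908  0.016    ]
```

View pics/w2c.png

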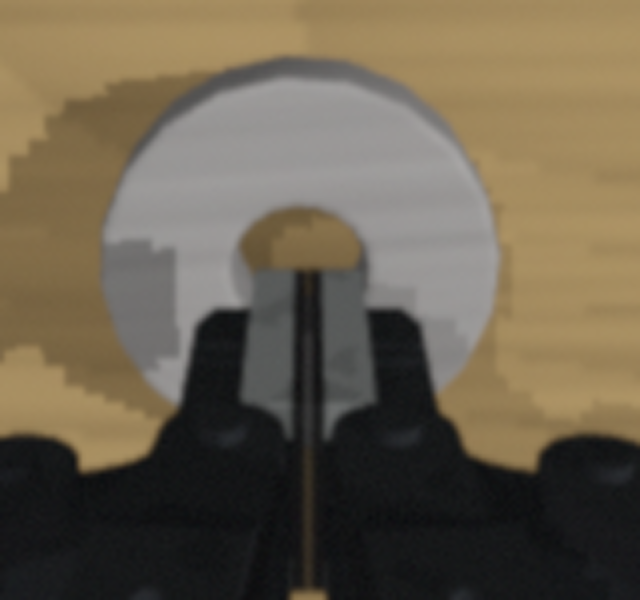

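View pics/s2c.png

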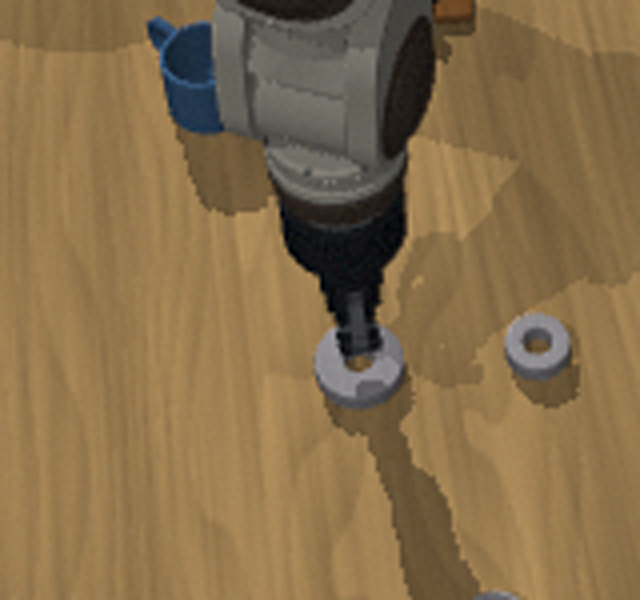

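```bash
python3 -c "
from h import *
c=load('s2.png')
for z in (.0036,.016,.03,.042): print(z,[(np.array(proj(c,(x,-.2433,z)))-[265,265]+.5)*10-.5 for x in (.4574,.4684,.479)])
cv2.imwrite('pics/s2d.png',cv2.resize(c['color'][265:310,265:325],None,fx=10,fy=10,interpolation=cv2.INTER_CUBIC))
"
```

```text
0.0036 [array([204.59867386, 263.97574862]), array([245.66735759, 257.60528962]), array([285.1713631 , 251.47753911])]
0.016 [array([201.74350776, 239.91913794]), array([243.10524537, 233.52586938]), array([282.89063254, 227.37625673])]
0.03 [array([198.470965  , 212.34586041]), array([240.16863692, 205.92683277]), array([280.27656953, 199.75253295])]
0.042 [array([195.62367191, 188.35558479]), array([237.61366083, 181.91447973]), array([278.00225235, 175.71902295])]
```

View pics/s2d.png

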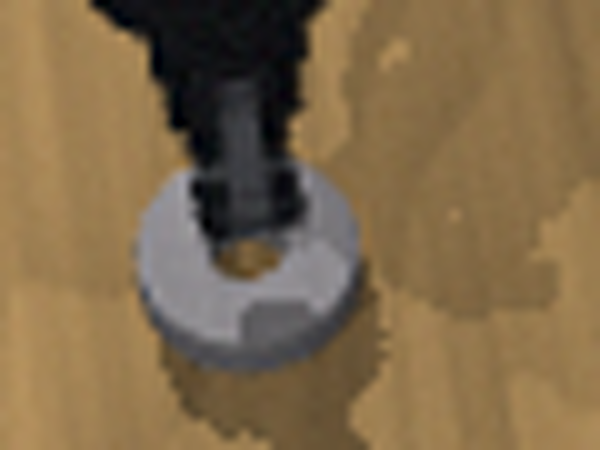

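The tips look level with the ring's top face and the opening reads 0, so the fingers closed over the ring instead of around it. I'll raise the arm and measure where the finger ends really are.

```bash
python3 -m handwheel '[[1,0,0,0.04,0],[1,0,0,0.06,0],[1,0,0,0.06,0]]'; python3 -c "
from h import *
w=snap('wrist','w3.png');c=snap('side','s3.png')
e=get_obs()['ee_pos'];print(e)
for dz in (0,.014,.03): print(dz,[(np.array(proj(c,e+[x,0,dz]))-[260,235]+.5)*10-.5 for x in (-.011,0,.011)],[proj(w,e+[x,0,dz]) for x in (-.011,0,.011)])
cv2.imwrite('pics/s3d.png',cv2.resize(c['color'][235:295,260:330],None,fx=10,fy=10,interpolation=cv2.INTER_CUBIC))
cv2.imwrite('pics/w3c.png',cv2.resize(w['color'][170:320,240:400],None,fx=4,fy=4,interpolation=cv2.INTER_CUBIC))
"
```

```text
time: 3.8
ee_pos: [0.4698, -0.244, 0.0669]
tcp_rot: [179.7, 0.1, 89.6]
wrist_force: [-0.2, 0.1, -0.3]
opening: 0.0003
[ 0.46842243 -0.24329044  0.06366104]
0 [array([240.46477207, 444.15094354]), array([282.99256662, 437.67009878]), array([325.43961342, 431.20155925])] [array([317.15877452, 209.24332235]), array([317.25592527, 225.61371136]), array([317.34997177, 241.4610193 ])]
0.014 [array([237.00655526, 415.00713344]), array([279.88957205, 408.50058422]), array([322.69049353, 402.00649114])] [array([317.14810398, 216.65986304]), array([317.25285517, 234.14994052]), array([317.35400821, 251.03924339])]
0.03 [array([232.98348981, 381.10311237]), array([276.27981061, 374.56723801]), array([319.49245431, 368.04399529])] [array([317.13368166, 226.68407845]), array([317.24871789, 245.65341608]), array([317.35943222, 263.91007804])]
```

View pics/s3d.png

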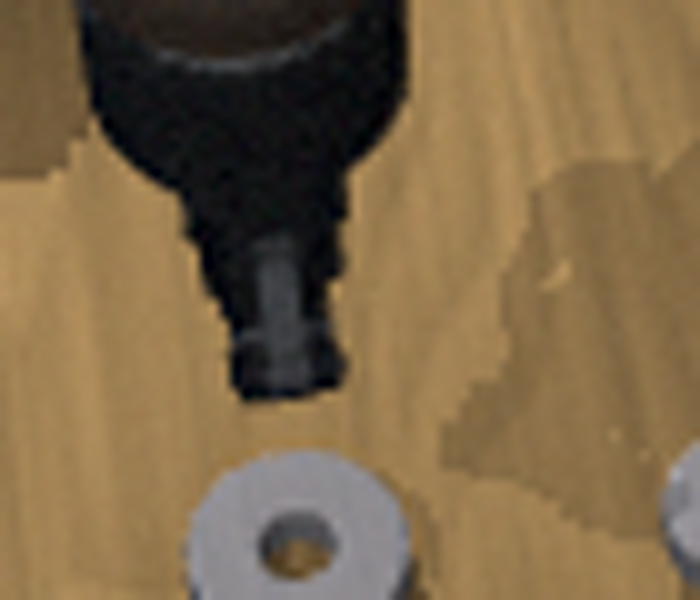

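View pics/w3c.png

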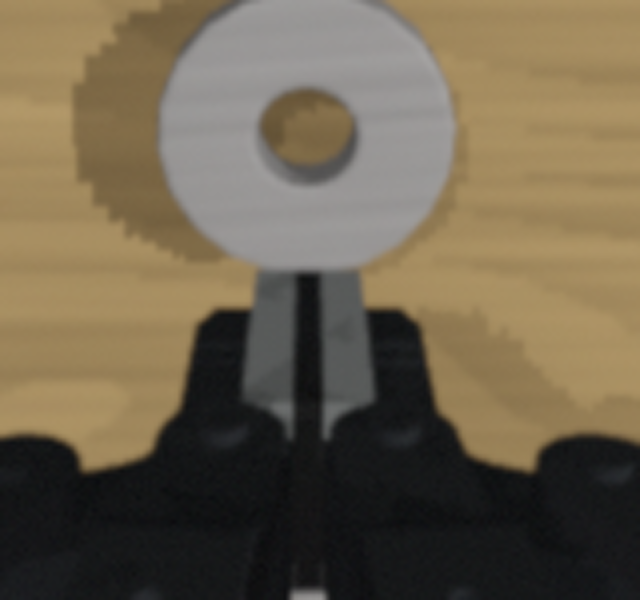

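Both views put the shut finger ends about 15–19 mm behind the reported TCP, so I need to go lower than planned. I'll set the fingers to straddle the ring at about 70 mm opening and feel for the table.

```bash
python3 -m handwheel '[[0.15,0,0,0,0],[0.15,0,0,0,0],[0.15,0,0,0,0],[0.15,0,0,0,0],[0.15,-0.001,0,0,0]]'; python3 -m handwheel '[[0.15,0,0,-0.03,0],[0.15,0,0,-0.055,0],[0.15,0,0,-0.062,0],[0.15,0,0,-0.063,0]]'
```

```text
time: 4.4
ee_pos: [0.4674, -0.2432, 0.0634]
tcp_rot: [180.0, -0.0, 89.6]
wrist_force: [-0.1, 0.5, -0.1]
opening: 0.0721
time: 4.8
ee_pos: [0.4667, -0.2429, -0.0003]
tcp_rot: [-179.9, -0.0, 89.6]
wrist_force: [-0.6, 0.2, 0.9]
opening: 0.0724
```

```bash
for i in 1 ; do python3 -m handwheel '[[0.15,0,0,-0.003,0],[0.15,0,0,-0.006,0]]'; done; python3 -c "
from h import *
w=snap('wrist','w4.png');c=snap('side','s4.png')
cv2.imwrite('pics/s4d.png',cv2.resize(c['color'][250:310,250:330],None,fx=9,fy=9,interpolation=cv2.INTER_CUBIC))"
```

```text
time: 5.0
ee_pos: [0.4674, -0.2433, -0.0052]
tcp_rot: [180.0, 0.0, 89.6]
wrist_force: [-0.7, -0.2, 0.3]
opening: 0.0726
```

View pics/s4d.png

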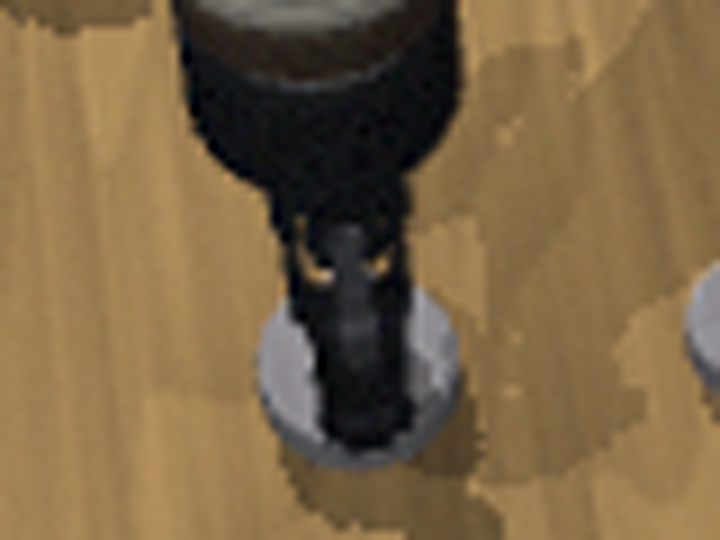

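View pics/w4.png

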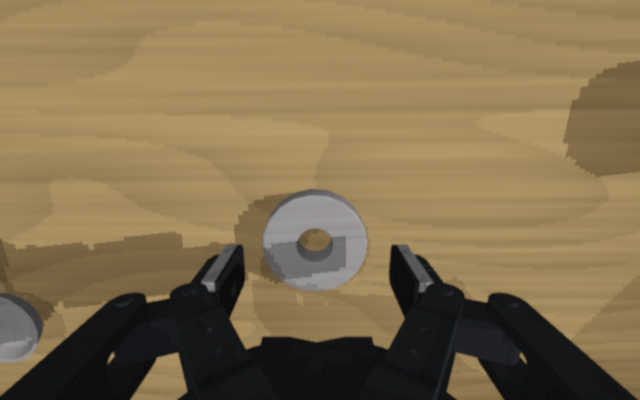

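The tips sit above and outside the ring and aren't touching anything yet. I'll lower in small steps and watch the force.

```bash
python3 -m handwheel '[[0.15,0,0,-0.003,0],[0.15,0,0,-0.005,0]]'|grep -E "ee|force";  python3 -m handwheel '[[0.15,0,0,-0.003,0],[0.15,0,0,-0.005,0]]'|grep -E "ee|force"; python3 -m handwheel '[[0.15,0,0,-0.002,0],[0.15,0,0,-0.003,0]]'|grep -E "ee|force"
```

```text
ee_pos: [0.4672, -0.2432, -0.0107]
wrist_force: [0.0, -0.5, -0.1]
ee_pos: [0.4672, -0.2431, -0.0159]
wrist_force: [-0.8, 0.1, 0.5]
ee_pos: [0.467, -0.2431, -0.0193]
wrist_force: [0.9, 0.7, -0.3]
```

```bash
for i in 1; do python3 -m handwheel '[[0.15,0,0,-0.002,0],[0.15,0,0,-0.002,0]]'|grep -E "ee|force";  python3 -m handwheel '[[0.15,0,0,-0.002,0],[0.15,0,0,-0.002,0]]'|grep -E "ee|force"; python3 -m handwheel '[[0.15,0,0,-0.002,0],[0.15,0,0,-0.002,0]]'|grep -E "ee|force"; done; python3 -c "
from h import *
c=snap('side','s5.png')
cv2.imwrite('pics/s5d.png',cv2.resize(c['color'][250:310,250:330],None,fx=9,fy=9,interpolation=cv2.INTER_CUBIC))"
```

```text
ee_pos: [0.4668, -0.243, -0.0216]
wrist_force: [0.4, 0.1, -0.3]
ee_pos: [0.4667, -0.2429, -0.0239]
wrist_force: [0.1, 0.1, 0.0]
ee_pos: [0.4666, -0.2428, -0.0262]
wrist_force: [0.1, -0.9, -0.5]
```

View pics/s5d.png

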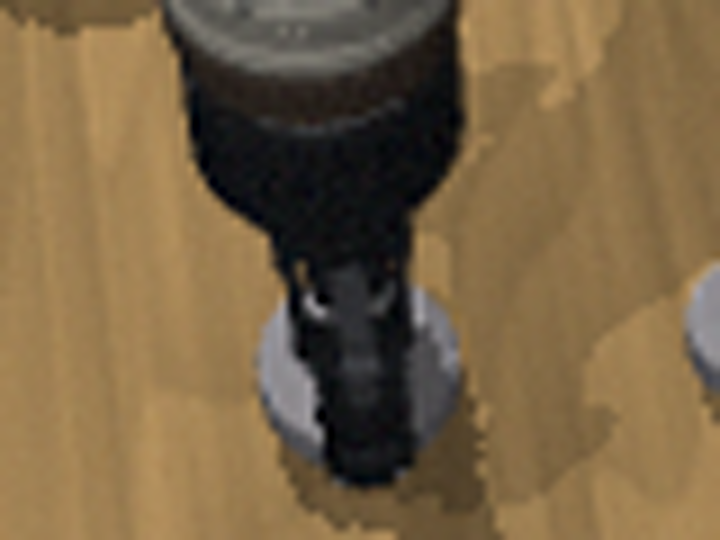

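```bash
python3 -c "
from h import *
c=load('s5.png')
for y in (-.279,-.29):
  for z in (0,.005,.01,.015): print(y,z,(np.array(proj(c,(.467,y,z)))-[250,250]+.5)*9-.5)
"
```

```text
-0.279 0 [367.92338833 479.6690767 ]
-0.279 0.005 [367.01756163 471.15959485]
-0.279 0.01 [366.10649713 462.60090832]
-0.279 0.015 [365.19014927 453.99258909]
-0.29 0 [372.93344341 513.0410491 ]
-0.29 0.005 [372.03729598 504.58280949]
-0.29 0.01 [371.13593896 496.07539935]
-0.29 0.015 [370.22932677 487.51838866]
```

```bash
for i in 1; do python3 -m handwheel '[[0.15,0.0005,0,-0.002,0],[0.15,0.0005,0,-0.002,0]]'|grep -E "ee|force";  python3 -m handwheel '[[0.15,0,0,-0.002,0],[0.15,0,0,-0.002,0]]'|grep -E "ee|force"; python3 -m handwheel '[[0.15,0,0,-0.002,0],[0.15,0,0,-0.002,0]]'|grep -E "ee|force"; done; python3 -c "
from h import *
c=snap('side','s6.png')
cv2.imwrite('pics/s6d.png',cv2.resize(c['color'][250:310,250:330],None,fx=9,fy=9,interpolation=cv2.INTER_CUBIC))"
```

```text
ee_pos: [0.467, -0.2428, -0.0284]
wrist_force: [-0.4, -0.0, -0.4]
ee_pos: [0.4668, -0.2427, -0.0307]
wrist_force: [0.3, 0.0, 0.7]
ee_pos: [0.4667, -0.2426, -0.033]
wrist_force: [0.7, 0.1, 0.1]
```

View pics/s6d.png

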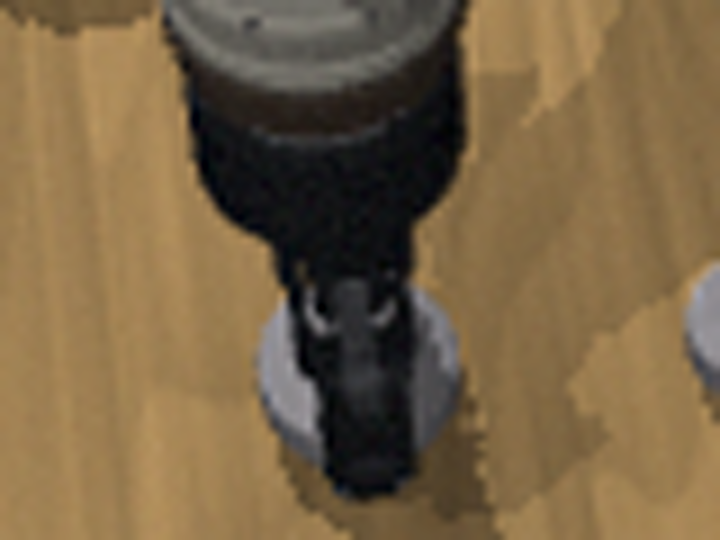

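Using the known opening in the wrist view, the shut tips come out about 30 mm behind the reported TCP, and about 42 mm at 72 mm opening. The side view agrees. So TCP z = -0.033 puts the tips at about 4–9 mm, which suits the ring. Close gently there.

```bash
python3 -m handwheel '[[0.6,0.0005,0,0,0],[0.6,0.0005,0,0,0],[0.6,0.0005,0,0,0],[0.6,0.0005,0,0,0],[0.6,0.0005,0,0,0]]' 20; python3 -c "
from h import *
c=snap('wrist','w7.png')"
```

```text
time: 7.5
ee_pos: [0.4673, -0.243, -0.0323]
tcp_rot: [-179.9, -0.0, 89.6]
wrist_force: [-2.4, -1.0, 5.2]
opening: 0.0597
```

View pics/w7.png

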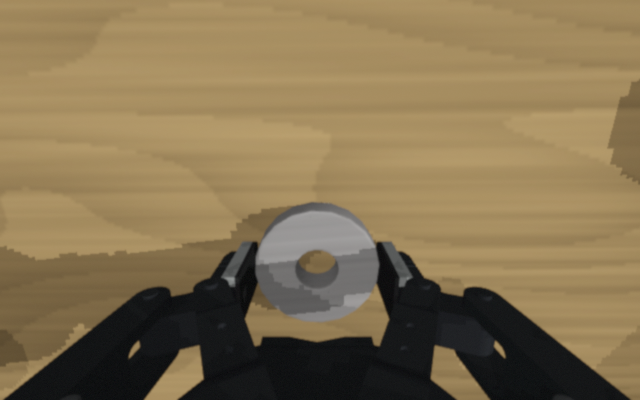

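```bash
python3 -m handwheel '[[0.7,0,0,0,0],[0.7,0,0,0.01,0],[0.7,0,0,0.035,0],[0.7,0,0,0.07,0],[0.7,0,0,0.1,0]]' 80; python3 -m handwheel '[[0.7,0.010,0.038,0,0],[0.7,0.021,0.080,0,0],[0.7,0.032,0.122,0,0],[0.7,0.043,0.164,0,0],[0.7,0.054,0.206,0,0]]'; python3 -m handwheel '[[0.7,0.010,0.040,0,0],[0.7,0.021,0.080,0,0],[0.7,0.030,0.110,0,0],[0.7,0.030,0.115,0,0],[0.7,0.030,0.115,0,0]]'; python3 -c "
from h import *
c=snap('wrist','w8.png');o=get_obs();print(o['ee_pos'],o['tcp_rot'],o['wrist_force'],o['opening'])"
```

```text
time: 8.05
ee_pos: [0.4671, -0.2427, 0.069]
tcp_rot: [-179.9, -0.1, 89.6]
wrist_force: [-0.2, -0.9, -3.0]
opening: 0.0566
time: 8.55
ee_pos: [0.521, -0.0349, 0.069]
tcp_rot: [-179.8, -0.1, 89.6]
wrist_force: [0.6, 0.5, -3.2]
opening: 0.0568
time: 9.05
ee_pos: [0.5506, 0.0811, 0.0686]
tcp_rot: [-179.8, -0.1, 89.7]
wrist_force: [0.6, -0.0, -2.7]
opening: 0.0569
[0.55060843 0.08014752 0.06875802] [-1.79783259e+02 -6.65008242e-02  8.96370088e+01] [ 0.56663279 -0.84650415 -3.62476556] 0.05671813289180526
```

View pics/w8.png

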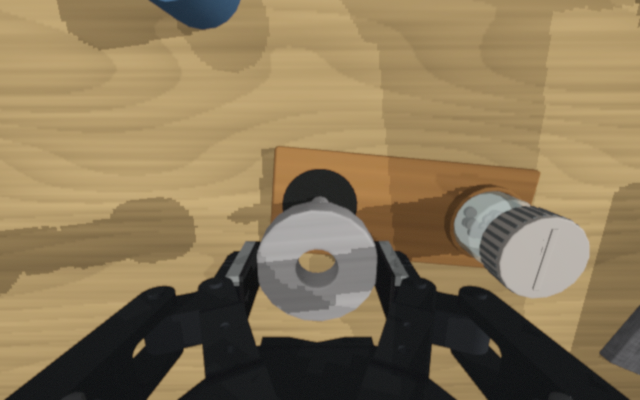

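```bash
python3 -c "
from h import *
c=load('w8.png');cv2.imwrite('pics/w8c.png',cv2.resize(c['color'][155:335,240:400],None,fx=4,fy=4,interpolation=cv2.INTER_CUBIC)[:600])
cv2.imwrite('pics/w8d.png',cv2.resize(c['color'][140:270,260:380],None,fx=5,fy=5,interpolation=cv2.INTER_CUBIC)[:600])
print(c['origin'],c['orientation'])"
```

```text
[0.48206159 0.08149632 0.24347052] [ 1.64240612e+02 -6.99669387e-02  8.97564693e+01]
```

View pics/w8c.png

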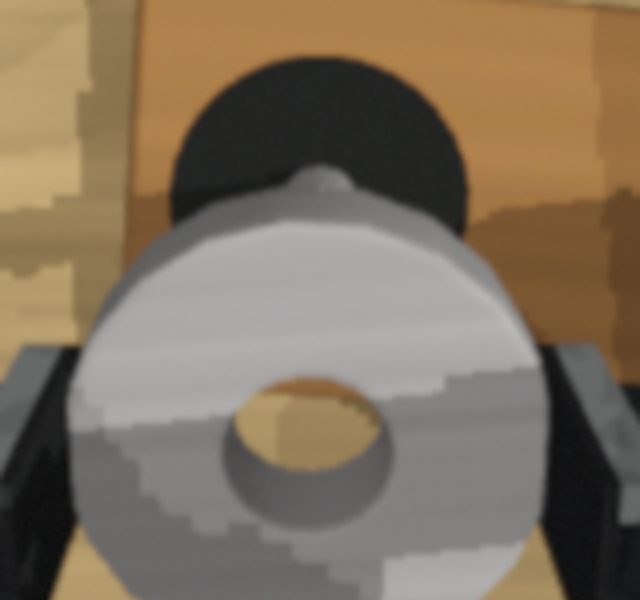

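View pics/w8d.png

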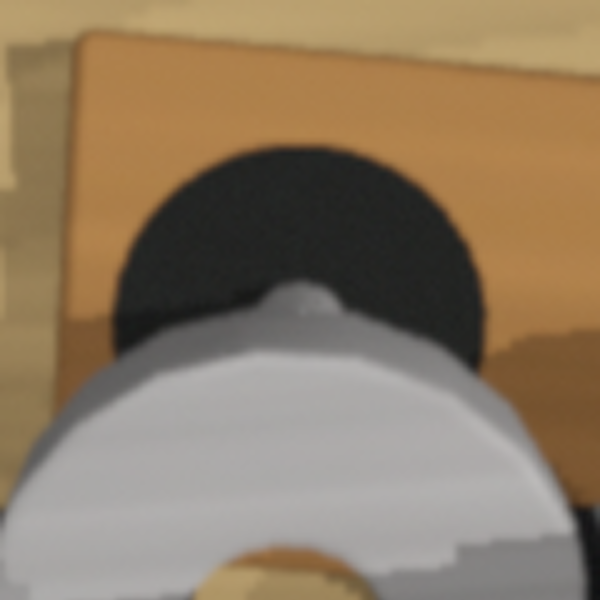

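```bash
python3 -c "
from h import *
c=load('w8.png')
f=lambda u,v,k,u0,v0:((u+.5)/k-.5+u0,(v+.5)/k-.5+v0)
a=ray(c,*f(308,452,4,240,155),.117); print('ring hole',a, ray(c,*f(308,441,4,240,155),.117))
t=ray(c,*f(300,147,5,260,140),.01); l=ray(c,*f(113,315,5,260,140),.01); r=ray(c,*f(487,315,5,260,140),.01)
print('disk',t,l,r,np.linalg.norm(r-l),'centre',t+[np.linalg.norm(r-l)/2,0,0],(l+r)/2)
print('tip edge',ray(c,*f(302,283,5,260,140),.056),ray(c,*f(302,283,5,260,140),.053))
e=get_obs()['ee_pos'];print(e,proj(c,(e[0],e[1],.117)))
"
```

```text
ring hole [0.55094608 0.08137369 0.117     ] [0.54950398 0.08137977 0.117     ]
disk [0.52222195 0.08400109 0.01      ] [0.54988683 0.05329319 0.01      ] [0.55016936 0.1146357  0.01      ] 0.06134315673657586 centre [0.55289353 0.08400109 0.01      ] [0.55002809 0.08396445 0.01      ]
tip edge [0.53227548 0.08374253 0.056     ] [0.53307903 0.08377848 0.053     ]
[0.55060843 0.08014752 0.06875802] [314.03136338 266.99396842]
```

```bash
python3 -m handwheel '[[0.7,0.002,0.002,-0.015,0],[0.7,0.002,0.002,-0.03,0],[0.7,0.002,0.002,-0.037,0],[0.7,0.002,0.002,-0.037,0],[0.7,0.002,0.002,-0.037,0]]'; python3 -c "
from h import *
c=snap('wrist','w9.png');s=snap('side','s9.png');o=get_obs();print(o['ee_pos'],o['tcp_rot'],o['wrist_force'],o['opening'])
cv2.imwrite('pics/w9d.png',cv2.resize(c['color'][180:330,230:400],None,fx=4,fy=4,interpolation=cv2.INTER_CUBIC)[:600])
cv2.imwrite('pics/s9d.png',cv2.resize(s['color'][130:220,260:340],None,fx=6,fy=6,interpolation=cv2.INTER_CUBIC)[:600])
"
```

```text
time: 9.6
ee_pos: [0.5524, 0.0818, 0.0316]
tcp_rot: [-179.8, -0.1, 89.6]
wrist_force: [-0.0, 0.5, -2.7]
opening: 0.0566
[0.55290342 0.0820708  0.03227294] [-1.79826287e+02 -7.34661917e-02  8.96294901e+01] [-1.54747335 -0.51792236 -3.63330826] 0.05689494082649731
```

View pics/w9d.png

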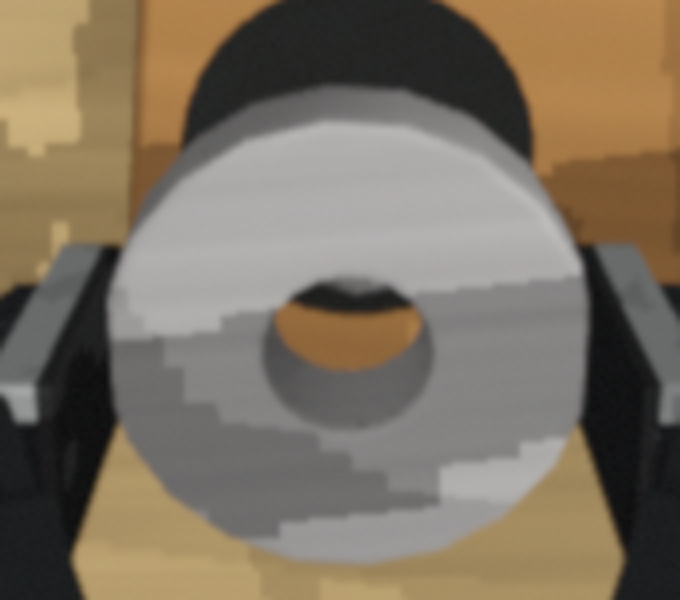

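View pics/s9d.png

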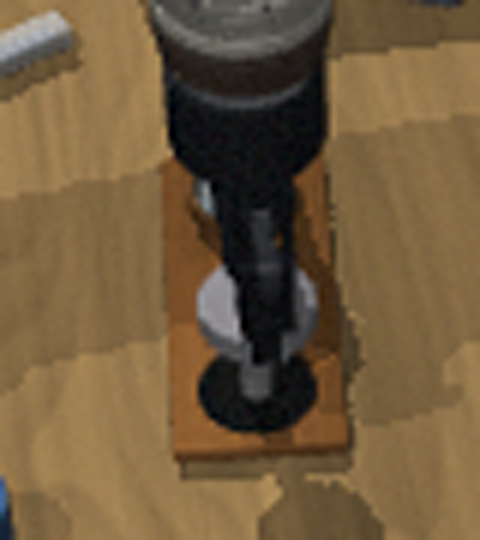

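```bash
python3 -c "
from h import *
c=load('w9.png')
f=lambda u,v,k=4,u0=230,v0=180:((u+.5)/k-.5+u0,(v+.5)/k-.5+v0)
print(c['origin'],c['orientation'])
print('ring',ray(c,*f(349,352),.0806),ray(c,*f(349,343),.0806))
print('tip far edge',ray(c,*f(357,297),.056))
l=ray(c,*f(183,120),.01); r=ray(c,*f(533,120),.01);print('disk',l,r,r-l)
print('u of disk', (l+r)/2)
print('holes L/R',ray(c,*f(262,352),.0806),ray(c,*f(435,352),.0806))
"
```

```text
[0.48388993 0.08234482 0.20640874] [ 1.64256938e+02 -5.30497062e-02  8.96594768e+01]
ring [0.5523677  0.08218772 0.0806    ] [0.55119375 0.08219439 0.0806    ]
tip far edge [0.55728647 0.083316   0.056     ]
disk [0.54589854 0.05353703 0.01      ] [0.54627752 0.1143043  0.01      ] [0.00037897 0.06076728 0.        ]
u of disk [0.54608803 0.08392067 0.01      ]
holes L/R [0.55230165 0.0719431  0.0806    ] [0.552433   0.09231609 0.0806    ]
```

```bash
python3 -m handwheel '[[0.7,0.0005,0.0013,-0.004,0],[0.7,0.0005,0.0013,-0.008,0],[0.7,0.0005,0.0013,-0.012,0],[0.7,0.0005,0.0013,-0.014,0]]';python3 -m handwheel '[[0.7,0,0,-0.003,0],[0.7,0,0,-0.004,0]]'; python3 -c "
from h import *
c=snap('wrist','w10.png');
cv2.imwrite('pics/w10d.png',cv2.resize(c['color'][180:330,230:400],None,fx=4,fy=4,interpolation=cv2.INTER_CUBIC)[:600])"
```

```text
time: 10.1
ee_pos: [0.5531, 0.0834, 0.0177]
tcp_rot: [-179.8, -0.1, 89.6]
wrist_force: [-0.3, -0.2, -3.4]
opening: 0.0565
time: 10.3
ee_pos: [0.5529, 0.0833, 0.0131]
tcp_rot: [-179.8, -0.1, 89.6]
wrist_force: [-0.1, -0.3, -2.4]
opening: 0.0571
```

View pics/w10d.png

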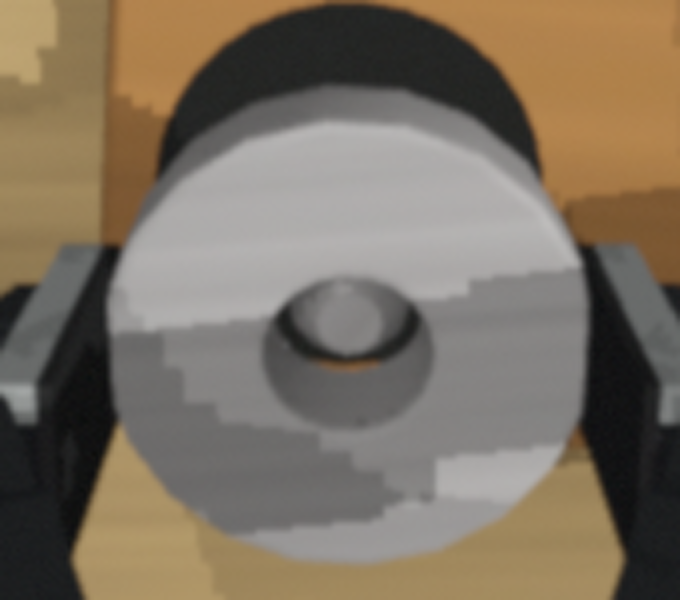

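The post tip is inside the hole at crop (347,322), with even gaps on both sides and no side force. Carry on down.

```bash
python3 -m handwheel '[[0.7,0,0,-0.007,0],[0.7,0,0,-0.014,0],[0.7,0,0,-0.021,0],[0.7,0,0,-0.025,0],[0.7,0,0,-0.027,0]]';python3 -m handwheel '[[0.7,0,0,-0.002,0],[0.7,0,0,-0.004,0],[0.7,0,0,-0.006,0]]'
```

```text
time: 10.85
ee_pos: [0.5527, 0.0833, -0.0146]
tcp_rot: [-179.7, -0.1, 89.6]
wrist_force: [0.4, -0.4, -3.9]
opening: 0.0573
time: 11.15
ee_pos: [0.5528, 0.0833, -0.0206]
tcp_rot: [-179.7, -0.1, 89.6]
wrist_force: [-1.5, 0.4, -2.6]
opening: 0.057
```

```bash
python3 -m handwheel '[[0.7,0,0,-0.001,0],[0.7,0,0,-0.002,0]]';python3 -m handwheel '[[0.1,0,0,0,0],[0.1,0,0,0,0],[0.1,0,0,0,0],[0.1,0,0,0.01,0]]'; python3 -m handwheel '[[0.1,0,0,0.03,0],[0.1,0,0,0.06,0],[0.1,0,0,0.1,0],[0.1,-0.04,-0.04,0.1,0],[0.1,-0.04,-0.04,0.1,0]]';python3 -c "
from h import *
c=snap('wrist','w11.png');
"
```

```text
time: 11.35
ee_pos: [0.5528, 0.0833, -0.0215]
tcp_rot: [-179.8, -0.1, 89.6]
wrist_force: [-8.1, -0.3, 14.6]
opening: 0.0567
time: 11.75
ee_pos: [0.5521, 0.0832, -0.0123]
tcp_rot: [-179.7, -0.0, 89.6]
wrist_force: [-0.6, 0.1, -0.3]
opening: 0.0767
time: 12.25
ee_pos: [0.5108, 0.0414, 0.0898]
tcp_rot: [-179.7, -0.0, 89.6]
wrist_force: [0.4, 0.2, -1.0]
opening: 0.077
```

View pics/w11.png

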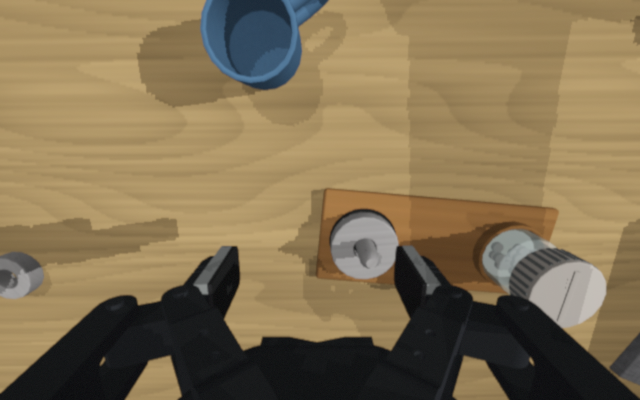

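Contact at 14.6 N came at the expected home height, and the ring now sits flat round the post foot at (365,245). Next is the narrow ring.

```bash
python3 -m handwheel '[[0.1,0.011,-0.042,0,0],[0.1,0.022,-0.086,0,0],[0.1,0.033,-0.13,0,0],[0.1,0.044,-0.174,0,0],[0.1,0.055,-0.218,0,0]]'|grep ee; python3 -m handwheel '[[0.1,0.012,-0.04,0,0],[0.1,0.020,-0.075,0,0],[0.1,0.020,-0.076,0,0],[0.1,0.020,-0.076,0,0]]';python3 -c "
from h import *
c=snap('wrist','w12.png');print(get_obs()['ee_pos']);print(proj(c,(.5865,-.252,.016)))
cv2.imwrite('pics/w12d.png',cv2.resize(c['color'][160:260,270:370],None,fx=6,fy=6,interpolation=cv2.INTER_CUBIC)[:600])
"
```

```text
ee_pos: [0.5668, -0.1779, 0.0892]
time: 13.2
ee_pos: [0.5869, -0.2542, 0.0886]
tcp_rot: [-179.7, -0.1, 89.5]
wrist_force: [-0.8, -0.5, -0.1]
opening: 0.0771
[ 0.58689333 -0.2533593   0.0888486 ]
[318.71116463 198.36271986]
```

View pics/w12d.png

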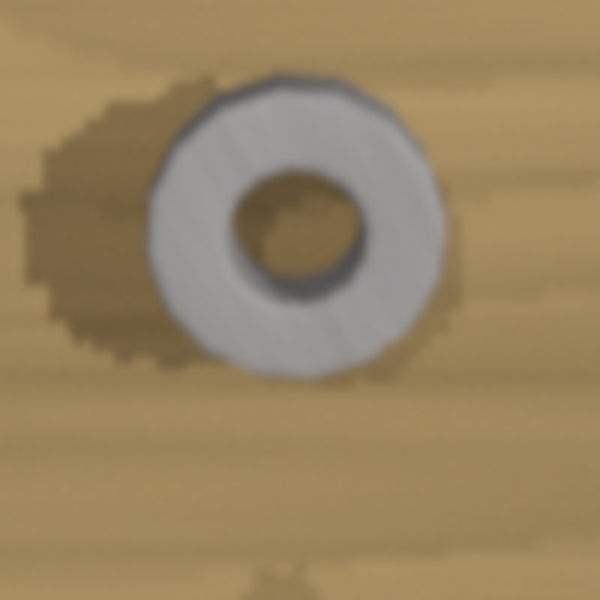

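```bash
python3 -m handwheel '[[0.2,0,0.0015,-0.03,0],[0.2,0,0.0015,-0.07,0],[0.2,0,0.0015,-0.1,0],[0.2,0,0.0015,-0.113,0],[0.2,0,0.0015,-0.116,0]]' 30; python3 -m handwheel '[[0.2,0,0,-0.001,0],[0.8,0,0,-0.001,0],[0.8,0,0,-0.001,0],[0.8,0,0,-0.001,0],[0.8,0,0,-0.001,0]]';python3 -c "
from h import *
c=snap('wrist','w13.png')"
```

```text
time: 13.75
ee_pos: [0.5863, -0.2504, -0.0282]
tcp_rot: [-179.6, -0.1, 89.6]
wrist_force: [0.0, 0.5, 0.0]
opening: 0.0683
time: 14.25
ee_pos: [0.5873, -0.2507, -0.0272]
tcp_rot: [-179.8, -0.1, 89.6]
wrist_force: [-1.2, 2.9, 6.1]
opening: 0.0423
```

View pics/w13.png

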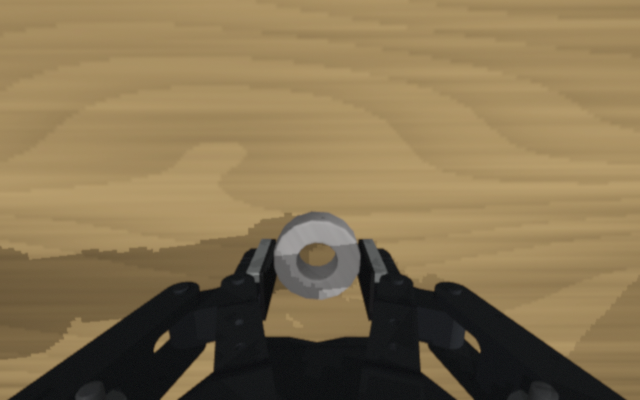

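```bash
python3 -m handwheel '[[0.8,0,0,0,0],[0.8,0,0,0.01,0],[0.8,0,0,0.04,0],[0.8,0,0,0.075,0],[0.8,0,0,0.11,0]]' 60|grep -E "ee|op"; python3 -m handwheel '[[0.8,-0.004,0.038,0,0],[0.8,-0.008,0.08,0,0],[0.8,-0.012,0.122,0,0],[0.8,-0.016,0.164,0,0],[0.8,-0.02,0.206,0,0]]'|grep -E "ee|op"; python3 -m handwheel '[[0.8,-0.004,0.04,0,0],[0.8,-0.008,0.08,0,0],[0.8,-0.013,0.115,0,0],[0.8,-0.014,0.126,0,0],[0.8,-0.014,0.126,0,0]]'; python3 -c "
from h import *
c=snap('wrist','w14.png');o=get_obs();print(o['ee_pos'],o['tcp_rot'],o['wrist_force'],o['opening'])"
```

```text
ee_pos: [0.587, -0.2507, 0.0847]
opening: 0.0407
ee_pos: [0.5667, -0.0432, 0.0856]
opening: 0.0403
time: 15.8
ee_pos: [0.5527, 0.084, 0.0862]
tcp_rot: [-179.8, -0.1, 89.7]
wrist_force: [0.2, -0.7, -1.3]
opening: 0.0411
[0.5527886  0.08281066 0.0860643 ] [-1.79830019e+02 -6.04478749e-02  8.96590636e+01] [ 0.20241689 -0.39175405 -1.34144277] 0.04073203798297232
```

View pics/w14.png

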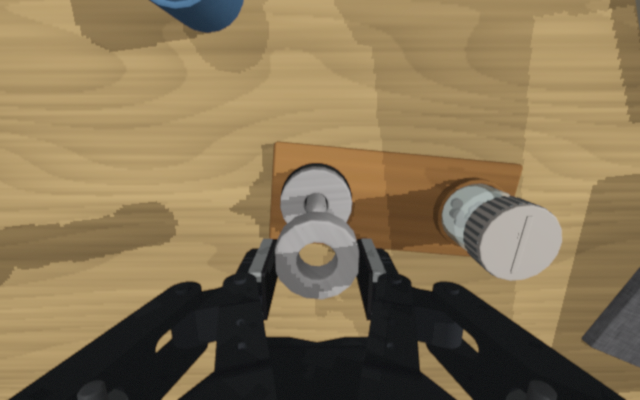

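```bash
python3 -m handwheel '[[0.8,0,0.0005,-0.015,0],[0.8,0,0.0005,-0.035,0],[0.8,0,0.0005,-0.048,0],[0.8,0,0.0005,-0.05,0],[0.8,0,0.0005,-0.05,0]]'; python3 -c "
from h import *
c=snap('wrist','w15.png');o=get_obs();print(o['ee_pos'],o['tcp_rot'],o['wrist_force'],o['opening'])
cv2.imwrite('pics/w15d.png',cv2.resize(c['color'][180:330,230:400],None,fx=4,fy=4,interpolation=cv2.INTER_CUBIC)[:600])"
```

```text
time: 16.35
ee_pos: [0.5525, 0.0827, 0.0355]
tcp_rot: [-179.8, -0.0, 89.6]
wrist_force: [0.2, 0.3, -1.9]
opening: 0.0407
[0.55299283 0.08288277 0.03634189] [-1.79841751e+02 -6.11500502e-02  8.96219678e+01] [ 0.2239733   0.46020382 -0.56294068] 0.040714535116848936
```

View pics/w15d.png

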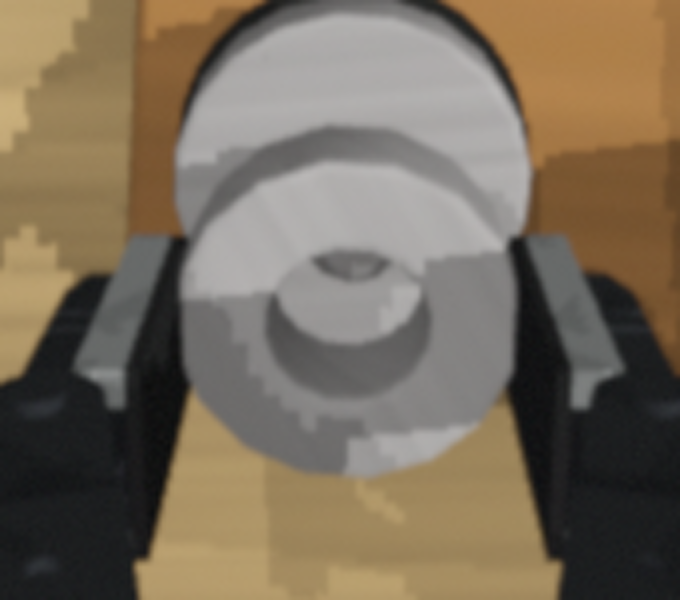

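```bash
python3 -c "
from h import *
c=load('w15.png')
f=lambda u,v,k=4,u0=230,v0=180:((u+.5)/k-.5+u0,(v+.5)/k-.5+v0)
print('ring',ray(c,*f(348,326),.0798),ray(c,*f(266,322),.0798),ray(c,*f(431,322),.0798))
print('tip far edge',ray(c,*f(352,281),.056))
print('wide ring',ray(c,*f(176,160),.026),ray(c,*f(530,160),.026))
"
```

```text
ring [0.55158527 0.08293108 0.0798    ] [0.55098667 0.07298634 0.0798    ] [0.55111404 0.09300461 0.0798    ]
tip far edge [0.55686618 0.08348683 0.056     ]
wide ring [0.54913135 0.0546837  0.026     ] [0.54949549 0.11294559 0.026     ]
```

```bash
python3 -m handwheel '[[0.8,0.0005,0.0006,-0.004,0],[0.8,0.0005,0.0006,-0.008,0],[0.8,0.0005,0.0006,-0.012,0],[0.8,0.0005,0.0006,-0.015,0]]';python3 -m handwheel '[[0.8,0,0,-0.003,0],[0.8,0,0,-0.004,0]]'; python3 -c "
from h import *
c=snap('wrist','w16.png');
cv2.imwrite('pics/w16d.png',cv2.resize(c['color'][180:330,230:400],None,fx=4,fy=4,interpolation=cv2.INTER_CUBIC)[:600])"
```

```text
time: 16.8
ee_pos: [0.5534, 0.0835, 0.021]
tcp_rot: [-179.8, -0.1, 89.6]
wrist_force: [0.2, 0.3, -2.2]
opening: 0.0407
time: 17.0
ee_pos: [0.5531, 0.0835, 0.0164]
tcp_rot: [-179.8, -0.1, 89.6]
wrist_force: [0.3, -0.2, -0.9]
opening: 0.0408
```

View pics/w16d.png

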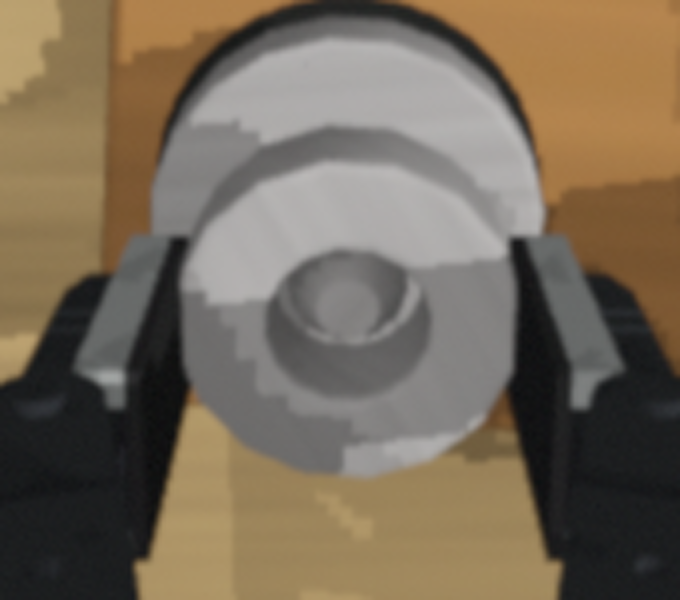

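The post is inside the narrow ring's hole, centred at about (347,300), with no side force. Continue down until it touches.

```bash
python3 -m handwheel '[[0.8,0,0,-0.005,0],[0.8,0,0,-0.01,0],[0.8,0,0,-0.014,0],[0.8,0,0,-0.0155,0]]';python3 -m handwheel '[[0.8,0,0,-0.001,0],[0.8,0,0,-0.002,0]]'
```

```text
time: 17.45
ee_pos: [0.5528, 0.0835, 0.0002]
tcp_rot: [-179.7, -0.0, 89.6]
wrist_force: [0.5, 0.2, -2.0]
opening: 0.041
time: 17.65
ee_pos: [0.5528, 0.0835, -0.001]
tcp_rot: [-179.8, -0.0, 89.6]
wrist_force: [-5.7, -0.5, 12.4]
opening: 0.0407
```

```bash
python3 -m handwheel '[[0.1,0,0,0,0],[0.1,0,0,0,0],[0.1,0,0,0,0],[0.1,0,0,0.01,0]]'|grep ee; python3 -m handwheel '[[0.1,0,0,0.03,0],[0.1,0,0,0.06,0],[0.1,0,0,0.09,0],[0.1,-0.02,0.02,0.1,0],[0.1,-0.04,0.04,0.1,0]]';python3 -c "
from h import *
c=snap('wrist','w17.png');s=snap('side','s17.png');print(get_obs()['ee_pos'])
cv2.imwrite('pics/w17d.png',cv2.resize(c['color'][150:310,190:390],None,fx=4,fy=4,interpolation=cv2.INTER_CUBIC)[:600])
cv2.imwrite('pics/s17d.png',cv2.resize(s['color'][130:220,260:340],None,fx=6,fy=6,interpolation=cv2.INTER_CUBIC)[:600])
"
```

```text
ee_pos: [0.552, 0.0833, 0.0082]
time: 18.55
ee_pos: [0.5128, 0.1237, 0.111]
tcp_rot: [-179.9, -0.1, 89.5]
wrist_force: [0.1, -0.3, -0.8]
opening: 0.0768
[0.51083953 0.12497372 0.10977436]
```

View pics/w17.png

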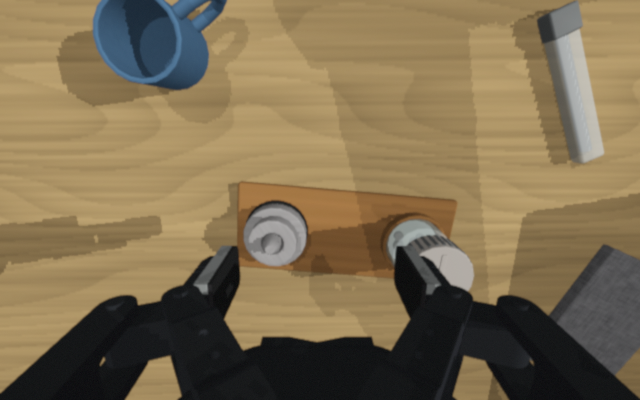

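View pics/s17d.png

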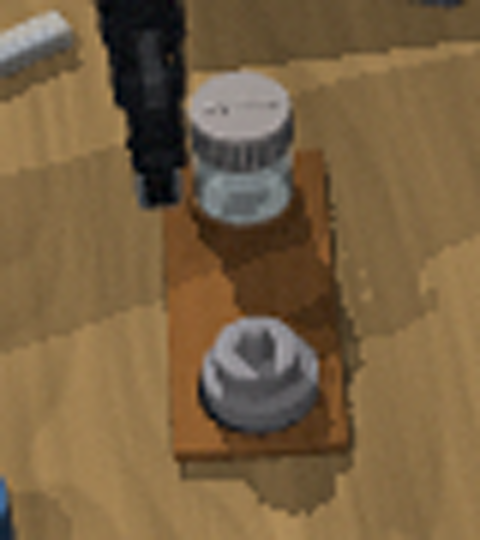

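Both rings are stacked home. Now move over the cap.

```bash
python3 -m handwheel '[[0,0.018,0.03,0,0],[0,0.036,0.06,0,0],[0,0.0547,0.092,0,0],[0,0.0547,0.092,0,0],[0,0.0547,0.092,0,0]]';python3 -c "
from h import *
c=snap('wrist','w18.png');print(get_obs()['ee_pos']);print(proj(c,(.5655,.217,.082)))
cv2.imwrite('pics/w18d.png',cv2.resize(c['color'][150:290,240:400],None,fx=4,fy=4,interpolation=cv2.INTER_CUBIC)[:600])
"
```

```text
time: 19.15
ee_pos: [0.5657, 0.2172, 0.1094]
tcp_rot: [-179.7, -0.0, 89.8]
wrist_force: [-0.1, -0.1, 0.0]
opening: 0.0854
[0.5655005  0.21657763 0.10970987]
[315.92683528 215.36016839]
```

View pics/w18d.png

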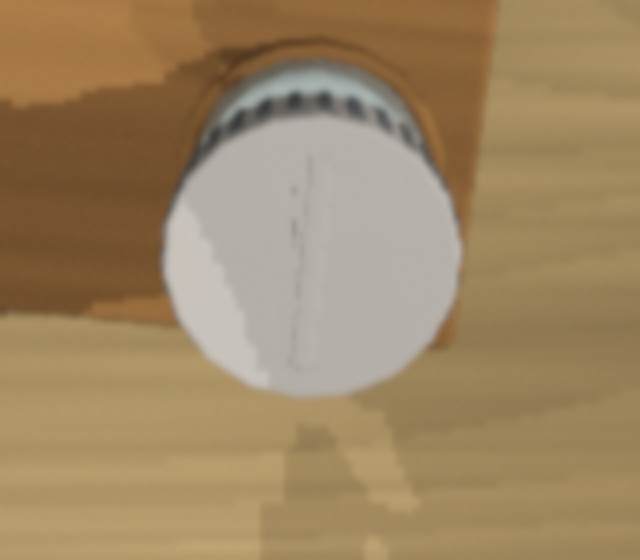

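```bash
python3 -m handwheel '[[0,-0.0005,0.001,-0.03,0],[0,-0.0005,0.001,-0.06,0],[0,-0.0005,0.001,-0.079,0],[0,-0.0005,0.001,-0.082,0],[0,-0.0005,0.001,-0.083,0]]' 30;  python3 -m handwheel '[[0.7,0,0,0,0],[0.7,0,0,0,0],[0.7,0,0,0,0],[0.7,0,0,0,0],[0.7,0,0,0,0]]'; python3 -c "
from h import *
c=snap('wrist','w19.png');s=snap('side','s19.png')
cv2.imwrite('pics/s19d.png',cv2.resize(s['color'][120:210,260:340],None,fx=6,fy=6,interpolation=cv2.INTER_CUBIC)[:600])
"
```

```text
time: 19.7
ee_pos: [0.5649, 0.2168, 0.0273]
tcp_rot: [-179.7, -0.1, 89.7]
wrist_force: [-0.1, 0.3, 0.5]
opening: 0.0855
time: 20.2
ee_pos: [0.5657, 0.2169, 0.0286]
tcp_rot: [-179.8, -0.1, 89.7]
wrist_force: [-0.7, -0.1, 5.4]
opening: 0.0532
```

View pics/w19.png

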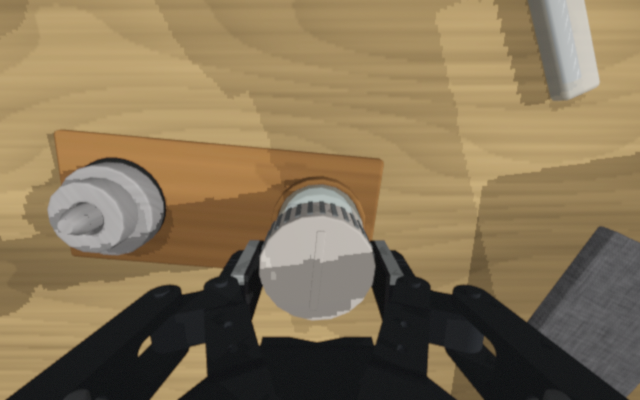

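View pics/s19d.png

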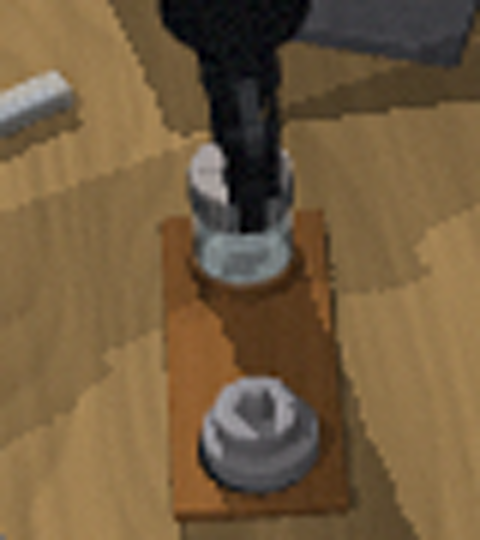

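```bash
python3 -m handwheel '[[0.8,0,0,0,0],[0.8,0,0,0,0],[0.8,0,0,-0.002,0],[0.8,0,0,-0.004,0],[0.8,0,0,-0.006,0]]' 90;  python3 -m handwheel '[[0.8,0,0,-0.001,0],[0.8,0,0,-0.002,0]]'; python3 -c "
from h import *
c=snap('wrist','w20.png');s=snap('side','s20.png')
cv2.imwrite('pics/s20d.png',cv2.resize(s['color'][120:210,260:340],None,fx=6,fy=6,interpolation=cv2.INTER_CUBIC)[:600])
"
```

```text
time: 20.8
ee_pos: [0.5661, 0.217, 0.024]
tcp_rot: [-179.9, -0.1, 89.7]
wrist_force: [-2.1, -2.1, 9.0]
opening: 0.0515
time: 21.0
ee_pos: [0.5664, 0.2171, 0.0236]
tcp_rot: [-180.0, -0.1, 89.7]
wrist_force: [-4.5, -2.5, 10.8]
opening: 0.0512
```

View pics/w20.png

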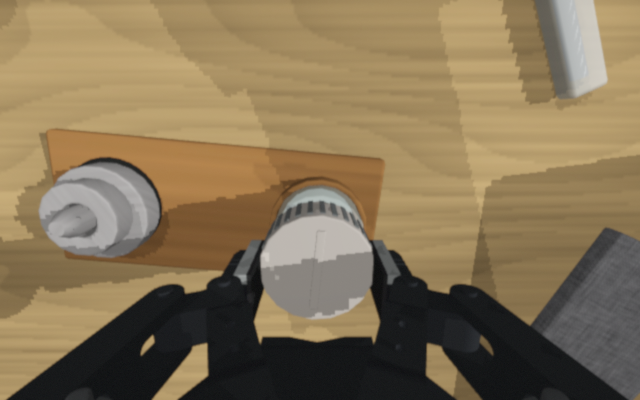

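View pics/s20d.png

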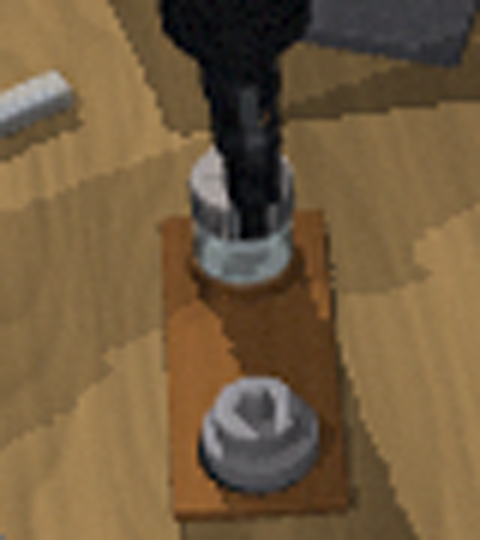

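```bash
python3 -m handwheel '[[0.8,-0.0007,0,-0.003,0],[0.8,-0.0007,0,-0.004,0],[0.8,-0.0007,0,-0.004,0]]' ;  python3 -c "
from h import *
c=snap('wrist','w21.png')
for f in ('w19','w21'):
  c=load(f+'.png'); cv2.imwrite('pics/'+f+'d.png',cv2.resize(c['color'][180:330,250:390],None,fx=4,fy=4,interpolation=cv2.INTER_CUBIC)[:600])
"
```

```text
time: 21.4
ee_pos: [0.5665, 0.2172, 0.0219]
tcp_rot: [179.9, -0.2, 89.7]
wrist_force: [-3.6, -3.1, 13.6]
opening: 0.0516
```

View pics/w21d.png

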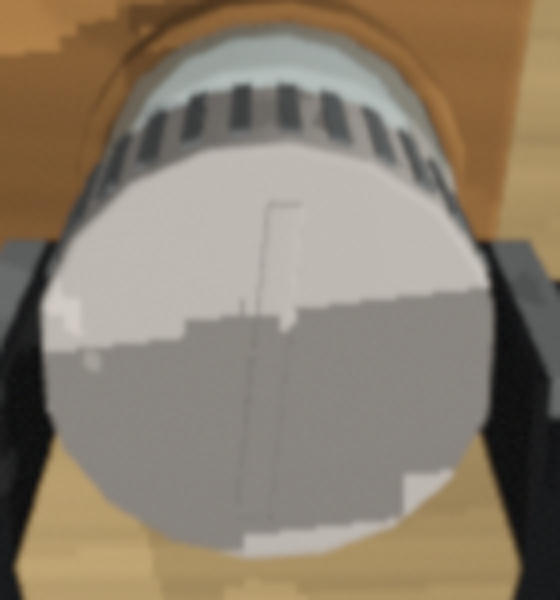

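View pics/w19d.png

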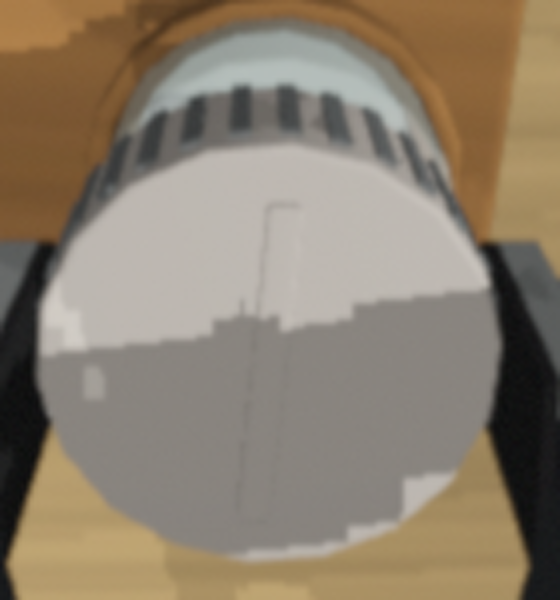

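The cap kept its place in the image and moved down with the fingers, so it isn't slipping and is pressed about 6.7 mm. Twist counter-clockwise while holding it down.

```bash
python3 -m handwheel '[[0.8,0,0,-0.003,0],[0.8,0,0,-0.003,6],[0.8,0,0,-0.003,12],[0.8,0,0,-0.003,18],[0.8,0,0,-0.003,24]]' ; python3 -c "
from h import *
c=snap('wrist','w22.png')
for f in ('w22',):
  c=load(f+'.png'); cv2.imwrite('pics/'+f+'d.png',cv2.resize(c['color'][180:330,250:390],None,fx=4,fy=4,interpolation=cv2.INTER_CUBIC)[:600])
"
```

```text
time: 21.95
ee_pos: [0.5671, 0.2193, 0.0219]
tcp_rot: [179.6, -0.3, 114.0]
wrist_force: [-5.4, 7.8, 15.7]
opening: 0.0513
```

View pics/w22d.png

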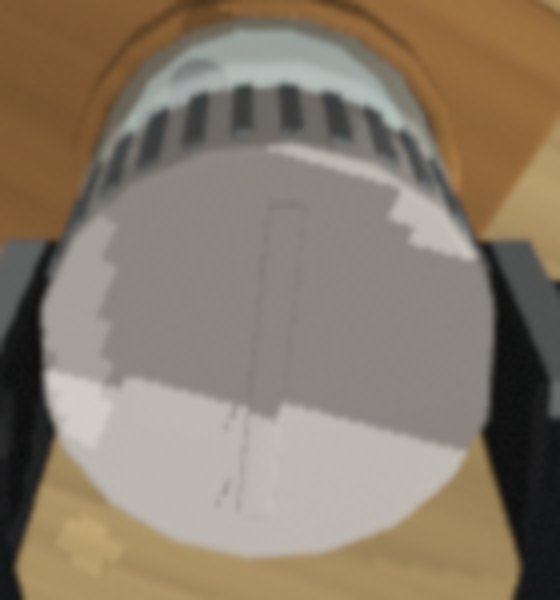

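The bar stays fixed in the wrist image while the cradle turns beneath it, so the cap is turning with the gripper. Continue.

```bash
python3 -m handwheel '[[0.8,-0.0005,-0.001,-0.002,6],[0.8,-0.0005,-0.001,-0.002,12],[0.8,-0.0005,-0.001,-0.002,18],[0.8,-0.0005,-0.001,-0.002,24],[0.8,-0.0005,-0.001,-0.002,30]]'; python3 -m handwheel '[[0.8,0,-0.001,-0.002,6],[0.8,0,-0.001,-0.002,12],[0.8,0,-0.001,-0.002,18],[0.8,0,-0.001,-0.002,18]]';  python3 -c "
from h import *
c=snap('wrist','w23.png')
for f in ('w23',):
  c=load(f+'.png'); cv2.imwrite('pics/'+f+'d.png',cv2.resize(c['color'][180:330,250:390],None,fx=4,fy=4,interpolation=cv2.INTER_CUBIC)[:600])
"
```

```text
time: 22.5
ee_pos: [0.5664, 0.2199, 0.0219]
tcp_rot: [179.5, -0.4, 144.7]
wrist_force: [-5.3, 4.9, 12.1]
opening: 0.0511
time: 22.9
ee_pos: [0.5658, 0.2208, 0.0219]
tcp_rot: [179.3, -0.5, 163.0]
wrist_force: [-8.1, 5.3, 12.7]
opening: 0.0515
```

View pics/w23.png

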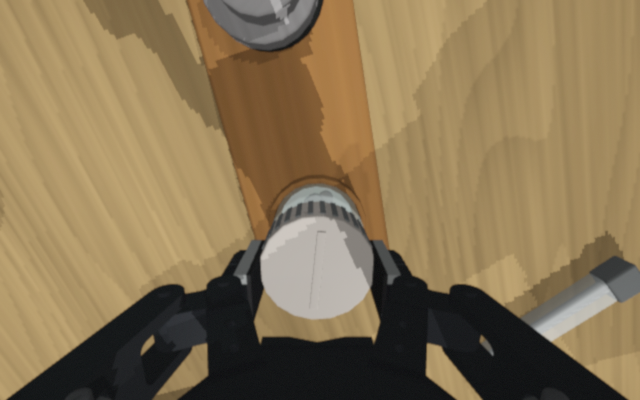

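It has turned 73° in all. Now let it up and lift.

```bash
python3 -m handwheel '[[0.8,0,0,0.003,0],[0.8,0,0,0.006,0],[0.8,0,0,0.009,0],[0.8,0,0,0.012,0]]'; python3 -m handwheel '[[0.8,0,0,0.008,0],[0.8,0,0,0.016,0],[0.8,0,0,0.024,0],[0.8,0,0,0.032,0],[0.8,0,0,0.04,0]]'; python3 -m handwheel '[[0.8,0,0,0.004,0],[0.8,0,-0.002,0.006,0],[0.8,0,-0.002,0.006,0],[0.8,0,-0.002,0.006,0],[0.8,0,-0.002,0.006,0]]'; python3 -c "
from h import *
c=snap('wrist','w24.png');s=snap('side','s24.png');snap('top','t24.png')
cv2.imwrite('pics/s24d.png',cv2.resize(s['color'][100:210,240:340],None,fx=5,fy=5,interpolation=cv2.INTER_CUBIC)[:600])
o=get_obs();print(o['ee_pos'],o['tcp_rot'],o['wrist_force'],o['qd'],o['opening'])
"
```

```text
time: 23.35
ee_pos: [0.5654, 0.2207, 0.0336]
tcp_rot: [179.3, -0.5, 162.8]
wrist_force: [-1.0, 1.1, -1.9]
opening: 0.0512
time: 23.85
ee_pos: [0.5656, 0.2207, 0.0746]
tcp_rot: [179.3, -0.5, 162.8]
wrist_force: [-0.1, -0.1, -1.7]
opening: 0.0511
time: 24.35
ee_pos: [0.5654, 0.2186, 0.0802]
tcp_rot: [179.3, -0.5, 162.8]
wrist_force: [-0.2, -0.3, -0.4]
opening: 0.051
[0.56544834 0.21865608 0.08029524] [179.31850298  -0.49428464 162.8274576 ] [ 0.27768939 -0.13693552 -0.71935036] [-0.03063792  0.02515342  0.08611646  0.0711682  -0.0590837  -0.06848879] 0.051307946642982084
```

View pics/w24.png

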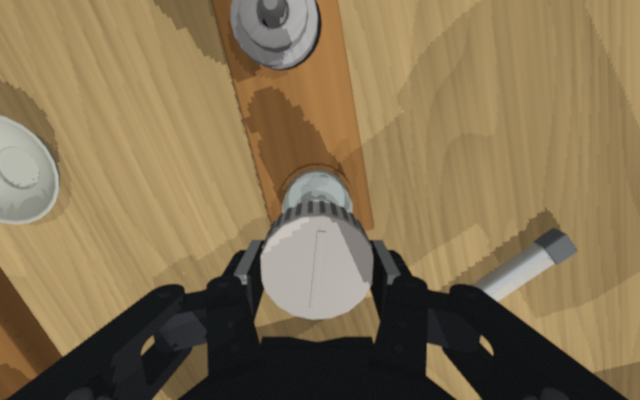

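View pics/s24d.png

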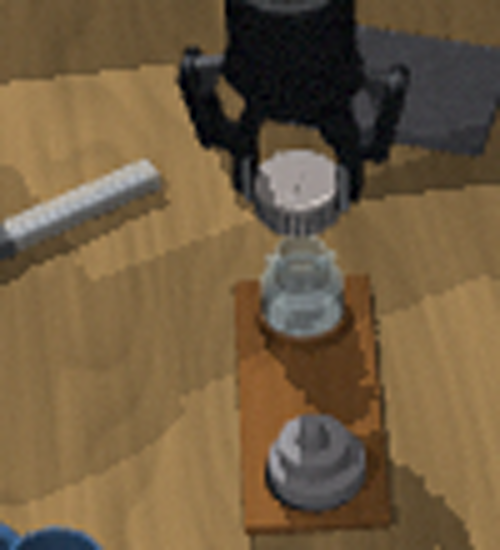

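View pics/t24.png

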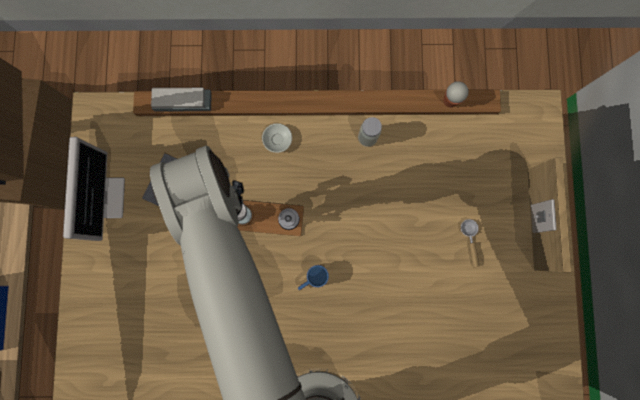

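The cap is held level about 50 mm above the open jar. The rings are home, and the bystanders still visible are at their starting pixels.

```bash
python3 -c "
from workcell import job_done
print(job_done())"
```

```text
the job is handed in; nothing more can be done
None
```

I finished the task and handed it in at about 24.5 s on the robot's clock. `job_done()` reports no verdict, so these results come from my own checks.

- **Rings:** I threaded the wide ring down the post first, then the narrow one on top. Each met firm contact within 1 mm of its expected home height (about 15 N and 12 N). The last side and wrist pictures show both stacked flat round the post and let go.
- **Cap:** I pressed it about 6.7 mm with no slip in the grip, turned it about 73° counter-clockwise while down, then let it up and lifted it. It ended about 50 mm above its seat, under 1° off level and still, with the grip reading 51 mm. The wrist force was close to zero, so it is clear of the jar.
- **Bystanders:** The cup, plain jar, dish and spoon are at the same top-view pixels as at the start. The arm hid the thermometer and most of the notebook in that view. The side and wrist pictures show both lying undisturbed, but I didn't measure them.

**What disagreed with the task description:** The finger ends sit about 30 mm behind the reported tool point when shut and about 42 mm behind at 72 mm opening, not at the tool point itself. Because of that, the first attempt to grasp the wide ring closed just above it without moving it. I re-measured from the wrist and side pictures, and later grasps went lower.

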